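# Sort the loose optics into their trays and onto the turntable

### The arm

A 7-joint arm with a two-finger parallel gripper is mounted at the origin on the work surface. World frame = base frame: x ahead of the robot, y to its left, z up, the work surface at z = 0. Lengths are in m, angles in degrees, forces in N, time in s.
With the tool pointing down it reaches from about 0.425 to 0.875 m from the base axis. Payload 4.7 kg.
Tool frame: the origin (TCP) lies midway between the tips of the shut fingers; the grasp point (between the pads) lies 19 mm behind it; z points along the fingers, y is the line along which they close (so a half turn about z gives the same grasp; the last joint's range is limited). The gripper opens to 87 mm and grips with 3 to 60 N. Pads are 19 mm wide; open, the fingers measure 117 mm over their backs; the gripper's body (75 mm by 190 mm) begins 51 mm behind the grasp point.
Start: joints at [-73.562, 18.392, -4.016, 83.108, 1.295, 78.541, -3.26], TCP at [0.175, 0.626, 0.195] pointing down, gripper open.
Joint ranges: [-163.93, 163.93], [-17.29, 119.83], [-79.2, 71.16], [3.27, 140.29], [-89.18, 269.18], [5.43, 117.66], [-154.24, 154.24]. Speed limits (degrees/s): [147.25, 147.25, 180, 180, 180, 180, 180].

### API

Orientations are given as a 3x3 rotation matrix whose columns are the frame's x, y, z axes.
In Python, from cell import bot gives the robot as it stands.
- The arm moves only by the shell command python3 -m jog 'ROWS'. ROWS is JSON, a list of rows, each a list of 7 numbers: the shift along the tool's x, y, z as a fraction of full scale, then the turn, a rotation vector about the tool's x, y, z as a fraction of full scale, then the finger opening in mm, from 0 to 87. A call has 1 to 20 rows; each row is the pose to reach, as a shift and turn from the pose commanded when the call began, along the tool's axes at that moment, turning the shorter way round; what a row does not reach only later rows make up. Full scale, the value 1, is 0.15 m for a shift and 180 degrees for a turn. A row lasts 1/10 s, in which the tool goes at most 50 mm and 8.59 degrees, less where a joint would pass 70% of its speed; a pose out of reach is approached as far as the arm can. A call with a number of a shift or a turn outside -1 to 1 is refused whole. A call with a gripper value outside its range is refused whole. The fingers move at their own pace and stop on an object; the grip force is fixed at half the most. Time passes only in rows, so rows that repeat a pose let the fingers close. It gives the time, the measured TCP pose, the force, the opening and the grip force at its end, in the units of the state.
- bot.observe(): the state, without advancing time (a new reading comes with each control period).
- bot.get_image(name): name is "scene" or "top"; returns a dict with "image" (400x640x3 uint8, red, green, blue), "camera_matrix" (3x3 intrinsics, pixels), "dist" ([k1, k2, p1, p2, k3] as OpenCV has them; the pictures are not rectified), "R" (3x3) and "t" (3): a world point X has camera coordinates R X + t. Camera axes: x right, y down, z forward; pixel columns grow to the right and rows downward; lengths in m; the calibration is good to about 2 mm. A picture is of the moment at which its call begins. There is no depth.
- bot.hand_in(): hands the job in; it is judged then, once.
Trained networks look in a picture, given as the dict that the camera call returned (one of the last four; its "shot" number tells which), for a name from the list of things; names that differ only in an ending like _2 or _b are one class to them, and where a whole thing is asked for, a point or a joint stands for the part that bears it (a point fixed in the world has none). Each returns a list of dicts, best first, with "p" (0 to 1); they miss things now and then, are a little off and sometimes report something else, mostly with a low value. They report only what shows in the picture. A call takes as long as a camera call. They do not tell look-alikes from the thing itself.
- bot.recognise(query, picture): "rect" ([left, top, right, bottom] in pixels, round what is visible of it).
- bot.trace(query, picture): "mask" (400x640 bool, what is visible of it) and "rect" ([left, top, right, bottom] in pixels, round what is visible of it).
The state is a dict: "clock": time; "joint_positions": joint angles; "joint_vel": joint speeds; "joint_efforts": joint torques, N m; "tcp_pos": TCP position; "ee_rot": TCP orientation; "contact_force": force on the tool from outside, world axes, zero at the start; "torque": the same for the moment, N m; "opening": opening from 0.0 (shut) to 1.0 (fully open); "finger_force": force on a finger pad.
Only numpy, scipy, OpenCV 4.12 (cv2) and the standard library are available. Lean on these libraries where they do the work, as an engineer would, in place of code of your own. Each camera call takes 0.05 s, during which the arm holds its last target. There are 200 camera calls.

### The job

Sort the loose optics on the optical table: stand the two blue rotation mounts in the blue-lined tray and the two white half-wave plate holders in the white-lined tray, one part to a bay, upright and flat on the tray floor, and set the black cube beamsplitter upright in the centre of the aluminium turntable. Set each part down gently, never letting it drop, and leave the chrome post holders undisturbed.

Things in the scene. Friction and masses are not known exactly. Their poses are not given: they have to be found in the camera images.
- mount_brass: Blue anodized rotation mount, 120 g: upright blue disc 44 mm across, 14 mm thick (thin along its own x; centre 34 mm up, top 56 mm up) with a glass optic, on a blue foot; a brass knob 10 mm across on its top (to 62 mm). Foot 34 x 42 mm (x by y), 10 mm high. Origin: centre of underside; z up. Pinch the disc from above across its thickness, about 44 mm up.
- mount_green: Blue anodized rotation mount, 120 g: upright blue disc 44 mm across, 14 mm thick (thin along its own x; centre 34 mm up, top 56 mm up) with a glass optic, on a blue foot; a green knob 10 mm across on its top (to 62 mm). Foot 34 x 42 mm (x by y), 10 mm high. Origin: centre of underside; z up. Pinch the disc from above across its thickness, about 44 mm up.
- holder_green: Glossy white ceramic half-wave plate holder, 100 g: upright square plate 16 mm thick (thin along its own x), 40 mm wide along y, top 54 mm up, a glass disc in its faces, on a white foot; a dot on its top, green. Foot 34 x 42 mm (x by y), 10 mm high. Origin: centre of underside; z up. Pinch the plate from above across its thickness, about 44 mm up.
- holder_orange: Glossy white ceramic half-wave plate holder, 100 g: upright square plate 16 mm thick (thin along its own x), 40 mm wide along y, top 54 mm up, a glass disc in its faces, on a white foot; a dot on its top, orange. Foot 34 x 42 mm (x by y), 10 mm high. Origin: centre of underside; z up. Pinch the plate from above across its thickness, about 44 mm up.
- beamsplitter: Cube beamsplitter in a black housing, 150 g: 40 x 40 mm, 46 mm high (6 mm aluminium base plate, black cube above), round glass windows in its four sides, a white diagonal line on top. Origin: centre of underside; x, y square to its sides. Grip a pair of parallel sides from above, about 36 mm up.
- tray_blue: Fixed tray, dark steel walls, blue floor lining, 164 mm along its own x, 84 mm along y. Walls 4 mm thick, tops 14 mm up; floor surface 4 mm up. A middle wall makes two bays, 76 mm square inside, centred 40 mm either side of the origin along x. Origin: centre of underside; z up.
- tray_white: Fixed tray, dark steel walls, white floor lining, 164 mm along its own x, 84 mm along y. Walls 4 mm thick, tops 14 mm up; floor surface 4 mm up. A middle wall makes two bays, 76 mm square inside, centred 40 mm either side of the origin along x. Origin: centre of underside; z up.
- turntable: Small turntable of satin aluminium, bolted down: disc 90 mm across, its flat top 28 mm above the table, a dark dot 20 mm across in its centre; the disc turns on a stiff bearing, its base does not. Origin: centre of the underside, on the axis; z up.
- post_tall: Chrome post holder, loose, a bystander: upright cylinder 25 mm across on a 40 mm round base, 70 mm tall, with a small black thumbscrew sticking out sideways to 20.5 mm from its axis. Origin: centre of the underside.
- post_short: Chrome post holder, loose, a bystander: upright cylinder 25 mm across on a 40 mm round base, 45 mm tall, with a small brass thumbscrew sticking out sideways to 20.5 mm from its axis. Origin: centre of the underside.
Not all that is in view belongs to the job. Leave any pink or red look-alike of the mount_green alone.

How it is judged:
By the outcome, as a careful person would: the job done as asked, in the order asked, and still so for the second after the job is handed in, with the robot touching nothing.
It also fails if it takes over 125 s, if anything falls off the work surface, if the arm or the gripper's body presses on something with over 40 N, if the wrist force passes 120 N, or if a joint passes its speed limit or range.

## Working session

There is one attempt and no reset: what is moved stays moved. The work goes in short steps, Python scripts to look and compute and a shell command to move; the robot and the scene stay as the last step left them, time stands still between calls to the robot, and variables do not carry over. Pictures are saved under pics/ and viewed, at most 14 in all, crops included, and the job is handed in when it is done.

```bash
mkdir -p pics; ls; cat > h.py <<'E'
from cell import bot
import numpy as np, cv2
N=["mount_brass","mount_green","holder_green","holder_orange","beamsplitter","tray_blue","tray_white","turntable","post_tall","post_short"]
def save(p,n,crop=None,s=1):
    im=p["image"][:,:,::-1]
    if crop: im=im[crop[1]:crop[3],crop[0]:crop[2]]
    cv2.imwrite("pics/"+n,cv2.resize(im,None,fx=s,fy=s,interpolation=cv2.INTER_CUBIC))
def ray(p,uv):
    q=cv2.undistortPoints(np.float64([[uv]]),np.array(p["camera_matrix"]),np.array(p["dist"]))[0,0]
    R=np.array(p["R"]);return -R.T@np.array(p["t"]),R.T@np.array([q[0],q[1],1])
def atz(p,uv,z):
    c,d=ray(p,uv);return c+d*(z-c[2])/d[2]
def proj(p,X):
    R=np.array(p["R"]);return cv2.projectPoints(np.float64(X).reshape(-1,1,3),cv2.Rodrigues(R)[0],np.float64(p["t"]),np.array(p["camera_matrix"]),np.array(p["dist"]))[0][:,0]
def tri(pts): # list of (p,uv): least-squares point
    A=np.zeros((3,3));b=np.zeros(3)
    for p,uv in pts:
        c,d=ray(p,uv);d=d/np.linalg.norm(d);M=np.eye(3)-np.outer(d,d);A+=M;b+=M@c
    return np.linalg.solve(A,b)
E
python3 - <<'E'
from h import *
np.set_printoptions(precision=3,suppress=True)
o=bot.observe();print(o["clock"],o["tcp_pos"],o["ee_rot"],o["contact_force"],o["opening"])
for n in ["top","scene"]:
    p=bot.get_image(n);save(p,n+"0.png",s=1.25)
    print(n,-np.array(p["R"]).T@np.array(p["t"]),np.array(p["R"]).tolist(),p["camera_matrix"][0],p["dist"])
    for q in N:
        for r in bot.recognise(q,p)[:4]: print(q,np.round(r["rect"]),round(r["p"],2))
E
```

```text
pics
0.0 [0.175 0.625 0.194] [[-0.963  0.269 -0.   ]
 [ 0.269  0.963 -0.002]
 [-0.    -0.002 -1.   ]] [0.085 0.232 0.712] 1.0024269125970655
top [ 0.379 -0.021  0.933] [[0.023234821126405812, -0.9995258975032596, 0.020202061962273674], [-0.992238459948209, -0.025525209855395914, -0.12170169374928329], [0.12215965654351793, -0.01721754576417949, -0.9923611109021896]] [399.813   0.    315.406] [-0.09  0.    0.    0.    0.  ]
mount_brass [356. 216. 374. 227.] 0.57
mount_green [438. 245. 461. 262.] 0.8
mount_green [395. 272. 419. 297.] 0.71
mount_green [399. 235. 421. 253.] 0.7
holder_green [167. 232. 189. 251.] 0.89
holder_orange [286. 219. 310. 240.] 0.8
beamsplitter [223. 219. 245. 240.] 0.68
tray_blue [392. 123. 433. 193.] 0.86
tray_blue [166. 233. 190. 253.] 0.67
tray_white [281. 123. 327. 196.] 0.95
turntable [169. 136. 209. 182.] 0.71
post_tall [350. 122. 369. 145.] 0.66
post_short [244. 146. 254. 164.] 0.57
scene [ 0.865 -0.576  0.631] [[0.8219972418539025, 0.5691641964615191, -0.0193041925728536], [0.36621454366514783, -0.5542451447359101, -0.7474618569163229], [-0.436127782183965, 0.6073421087023223, -0.6640241867615309]] [452.814   0.    317.566] [-0.027  0.     0.     0.     0.   ]
mount_brass [266. 213. 282. 252.] 0.79
mount_green [169. 218. 192. 252.] 0.93
mount_green [198. 243. 221. 279.] 0.72
mount_green [147. 271. 182. 309.] 0.66
holder_orange [298. 168. 323. 201.] 0.78
beamsplitter [333. 135. 353. 166.] 0.68
tray_blue [244. 281. 362. 364.] 0.78
tray_white [329. 195. 421. 255.] 0.61
turntable [402. 140. 446. 171.] 0.92
post_tall [354. 249. 376. 294.] 0.79
post_short [395. 172. 415. 194.] 0.84
post_short [261. 216. 287. 254.] 0.26
```

View pics/top0.png

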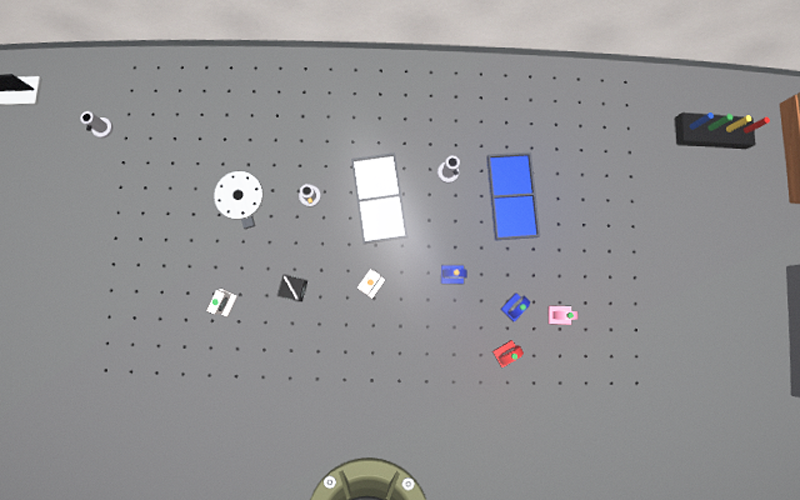

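View pics/scene0.png

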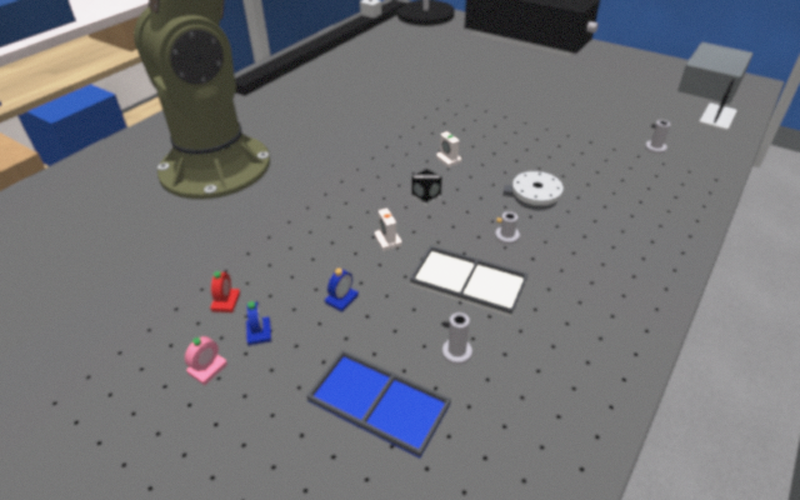

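The top view shows blue mounts near (455,272) and (516,306), holders near (371,283) and (221,302), and the cube near (292,288). It also shows the turntable at (238,195), the white tray at (379,198), the blue tray at (513,196), and pink and red decoys at (562,315) and (508,353). The scene view agrees. Next I fit simple models to the masks in both views, leaving height free.

```bash
cat > fit.py <<'E'
from h import *
from scipy.optimize import minimize
np.set_printoptions(precision=4,suppress=True)
def box(hx,hy,z0,z1): return np.array([[a*hx,b*hy,z] for a in(-1,1) for b in(-1,1) for z in(z0,z1)])
t=np.linspace(0,2*np.pi,40,endpoint=False);c,s=np.cos(t),np.sin(t)
def cyl(r,z0,z1): return np.concatenate([np.c_[r*c,r*s,0*t+z] for z in(z0,z1)])
disc=np.concatenate([np.c_[0*t+x,.022*c,.034+.022*s] for x in(-.007,.007)])
M={"mount":[box(.017,.021,0,.01),disc,cyl(.005,.055,.062)],"holder":[box(.017,.021,0,.01),box(.008,.020,0,.054)],
"beamsplitter":[box(.02,.02,0,.046)],"tray":[box(.082,.042,0,.014)],"turntable":[cyl(.045,.018,.028)]}
S=6
def render(p,parts,q,r0):
    x,y,z,w=q;R=np.array([[np.cos(w),-np.sin(w),0],[np.sin(w),np.cos(w),0],[0,0,1]])
    im=np.zeros(((r0[3]-r0[1])*S,(r0[2]-r0[0])*S),np.uint8)
    for P in parts:
        uv=(proj(p,P@R.T+[x,y,z])-[r0[0],r0[1]]+.5)*S-.5
        cv2.fillConvexPoly(im,np.round(cv2.convexHull(uv.astype(np.float32))*16).astype(np.int32),1,shift=4)
    return im>0
def prep(m):
    ys,xs=np.nonzero(m);r=[max(xs.min()-8,0),max(ys.min()-8,0),min(xs.max()+9,640),min(ys.max()+9,400)]
    sub=m[r[1]:r[3],r[0]:r[2]].astype(np.float32)
    k=np.ones((3,3),np.uint8);sub=cv2.morphologyEx(sub,cv2.MORPH_CLOSE,k)
    return cv2.resize(sub,None,fx=S,fy=S,interpolation=cv2.INTER_LINEAR)>.5,r
def fit(obs,kind,init=None,freez=True):
    parts=M[kind];D=[(p,)+prep(m) for p,m in obs]
    def cost(q):
        e=0
        for p,m,r in D:
            a=render(p,parts,[q[0],q[1],q[2]/1 if freez else 0,q[3]/10],r);e+=1-(a&m).sum()/(a|m).sum()
        return e/len(D)
    if init is None:
        p,m=obs[0];ys,xs=np.nonzero(m);init=atz(p,(xs.mean(),ys.mean()),.02)[:2]
    best=None;per=np.pi/2 if kind=="beamsplitter" else np.pi
    for w in ([0] if kind=="turntable" else np.arange(0,per,np.pi/8)):
        q0=np.array([*init,0,w*10]);sx=np.vstack([q0]+[q0+d for d in np.diag([.008,.008,.006,3])])
        r=minimize(cost,q0,method="Nelder-Mead",options=dict(initial_simplex=sx,xatol=1e-4,fatol=1e-4,maxiter=250))
        if best is None or r.fun<best.fun: best=r
    q=best.x.copy();q[3]=np.degrees(q[3]/10);return q,best.fun
E
cat > m.py <<'E'
from fit import *
P=[bot.get_image("top"),bot.get_image("scene")]
import pickle
def col(p,m): return p["image"][m].mean(0)
out={}
for k in ["mount_green","mount_brass","holder_green","holder_orange","beamsplitter","tray_blue","tray_white","turntable"]:
    C=[[r["mask"] for r in bot.trace(k,p) if r["p"]>.3] for p in P]
    print(k,[[(tuple(np.round([np.nonzero(m)[1].mean(),np.nonzero(m)[0].mean()]).astype(int)),tuple(col(p,m).astype(int)),int(m.sum())) for m in cs] for p,cs in zip(P,C)])
    out[k]=C
pickle.dump((P,out),open("tr.pkl","wb"))
E
python3 m.py
```

```text
mount_green [[((np.int64(405), np.int64(282)), (np.int64(207), np.int64(96), np.int64(92)), 287), ((np.int64(412), np.int64(244)), (np.int64(81), np.int64(100), np.int64(187)), 277), ((np.int64(449), np.int64(252)), (np.int64(235), np.int64(190), np.int64(210)), 297)], [((np.int64(163), np.int64(287)), (np.int64(177), np.int64(117), np.int64(134)), 804), ((np.int64(178), np.int64(235)), (np.int64(161), np.int64(58), np.int64(54)), 511)]]
mount_brass [[((np.int64(362), np.int64(219)), (np.int64(115), np.int64(123), np.int64(197)), 321)], [((np.int64(272), np.int64(232)), (np.int64(66), np.int64(74), np.int64(131)), 573)]]
holder_green [[((np.int64(177), np.int64(241)), (np.int64(204), np.int64(210), np.int64(204)), 320), ((np.int64(298), np.int64(226)), (np.int64(240), np.int64(236), np.int64(232)), 293)], [((np.int64(359), np.int64(120)), (np.int64(158), np.int64(153), np.int64(149)), 418)]]
holder_orange [[((np.int64(297), np.int64(227)), (np.int64(244), np.int64(240), np.int64(235)), 283)], [((np.int64(309), np.int64(185)), (np.int64(178), np.int64(169), np.int64(165)), 485), ((np.
[... 301 characters left out ...]
64(156)), (np.int64(85), np.int64(116), np.int64(219)), 2482)], [((np.int64(304), np.int64(322)), (np.int64(60), np.int64(86), np.int64(181)), 5197)]]
tray_white [[((np.int64(303), np.int64(158)), (np.int64(234), np.int64(234), np.int64(236)), 2500)], [((np.int64(359), np.int64(120)), (np.int64(159), np.int64(154), np.int64(150)), 348), ((np.int64(375), np.int64(224)), (np.int64(188), np.int64(187), np.int64(186)), 3116), ((np.int64(304), np.int64(322)), (np.int64(60), np.int64(85), np.int64(182)), 5145)]]
turntable [[((np.int64(191), np.int64(157)), (np.int64(224), np.int64(225), np.int64(227)), 1207)], [((np.int64(428), np.int64(152)), (np.int64(174), np.int64(175), np.int64(177)), 1054)]]
```

```bash
cat > f.py <<'E'
from fit import *
import pickle
P,C=pickle.load(open("tr.pkl","rb"))
im=P[1]["image"].astype(int);blue=(im[:,:,2]>im[:,:,0]+25)&(im[:,:,2]>50)
w=np.zeros((400,640),bool);w[238:285,192:226]=1
green=((im[:,:,1]>im[:,:,0]+20)&w)
mg=(blue|green)&w
pick={k:(C[k][0][0],C[k][1][0]) for k in C if k not in("mount_green",)}
pick["mount_green"]=(C["mount_green"][0][1],mg);pick["tray_white"]=(C["tray_white"][0][0],C["tray_white"][1][1])
vis=[p["image"][:,:,::-1].copy() for p in P];res={}
for k,(a,b) in pick.items():
    kind=k.split("_")[0];q,e=fit([(P[0],a),(P[1],b)],kind);res[k]=q
    q1,e1=fit([(P[0],a)],kind,q[:2],False);q2,e2=fit([(P[1],b)],kind,q[:2],False)
    print(k,q,round(e,3),"top",q1[[0,1,3]],round(e1,3),"scene",q2[[0,1,3]],round(e2,3))
pickle.dump(res,open("res.pkl","wb"))
# overlay
for i,p in enumerate(P):
    r0=[100,80,520,330] if i==0 else [120,80,480,380]
    big=cv2.resize(vis[i][r0[1]:r0[3],r0[0]:r0[2]],None,fx=6,fy=6,interpolation=cv2.INTER_CUBIC)
    for k,q in res.items():
        qq=q.copy();qq[3]=np.radians(q[3])
        for part in M[k.split("_")[0]]:
            m=render(p,[part],qq,r0).astype(np.uint8)
            cv2.drawContours(big,cv2.findContours(m,0,1)[0],-1,(0,255,255),3)
    tiles=[]
    for k,q in res.items():
        if "t" and k.split("_")[0] in("tray","turntable"): half=56
        else: half=22
        u=((proj(P[i],[q[0],q[1],.02])[0]-r0[:2])*6).astype(int);h=half*6
        t_=cv2.copyMakeBorder(big,h,h,h,h,cv2.BORDER_CONSTANT)[u[1]:u[1]+2*h,u[0]:u[0]+2*h];tiles.append(cv2.resize(t_,(200,200),interpolation=cv2.INTER_AREA))
    cv2.imwrite(f"pics/ov{i}.png",np.vstack([np.hstack(tiles[:4]),np.hstack(tiles[4:])]))
E
python3 f.py; cd pics; python3 -c "
import cv2,numpy as np
cv2.imwrite('ov.png',cv2.resize(np.vstack([cv2.imread('ov0.png'),cv2.imread('ov1.png')]),(600,600),interpolation=cv2.INTER_AREA))"
```

```text
mount_brass [ 0.449  -0.1455  0.002   1.3212] 0.112 top [  0.4487  -0.1464 177.1976] 0.105 scene [  0.4481  -0.1448 184.8581] 0.102
holder_green [ 0.3864  0.2778 -0.0014 69.7278] 0.11 top [ 0.3872  0.2782 68.6256] 0.105 scene [ 0.3865  0.2746 68.6908] 0.075
holder_orange [ 0.4274  0.0049 -0.0013 57.1107] 0.059 top [ 0.4268  0.0048 57.4605] 0.053 scene [ 0.4284  0.0039 56.8703] 0.057
beamsplitter [ 0.4155  0.1462 -0.0021 77.8666] 0.091 top [  0.4159   0.1469 -12.8889] 0.093 scene [ 0.4162  0.1439 89.8543] 0.077
tray_blue [  0.6026  -0.2611   0.0008 185.4489] 0.026 top [ 0.6028 -0.2615  5.6385] 0.028 scene [  0.6021  -0.2607 185.3966] 0.022
tray_white [ 0.5905 -0.0054 -0.0014  9.9104] 0.024 top [  0.5903  -0.0054 189.8283] 0.022 scene [ 0.5911 -0.0067 10.0608] 0.024
turntable [ 0.5852  0.256  -0.0031  5.1119] 0.146 top [ 0.585   0.2558 -4.9571] 0.098 scene [ 0.5866  0.2443 -4.0934] 0.17
mount_green [ 0.391  -0.2641  0.0022 47.2327] 0.099 top [  0.3917  -0.2639 227.4442] 0.114 scene [ 0.3892 -0.2631 46.2805] 0.064
```

View pics/ov.png

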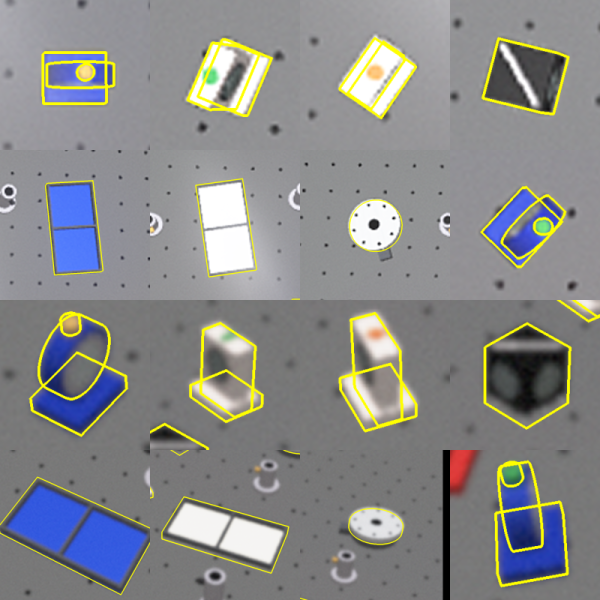

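The outlines fit well in both views, with fitted heights within 3 mm of the table. The planner below turns targets into jog units.

```bash
cat > plan.py <<'E'
# usage: plan.py x,y,z,psi ...   psi = direction of tool y (deg, mod 180 chosen by user); prints rows per leg
import sys
from h import *
from scipy.spatial.transform import Rotation as Ro
o=bot.observe();p=np.array(o["tcp_pos"]);R=Ro.from_matrix(o["ee_rot"])
print("now",o["clock"],np.round(p,4),"psi",round(float(np.degrees(np.arctan2(R.as_matrix()[1,1],R.as_matrix()[0,1]))),1),"F",np.round(o["contact_force"],1),"op",round(o["opening"]*87,1),"ff",np.round(o["finger_force"],1),"j",np.round(o["joint_positions"],0))
for a in sys.argv[1:]:
    x,y,z,w=map(float,a.split(","));T=np.array([x,y,z]);w=np.radians(w)
    G=Ro.from_matrix(np.array([[-np.sin(w),np.cos(w),0],[np.cos(w),np.sin(w),0],[0,0,-1]]))
    d=R.inv().apply(T-p)/.15;r=(R.inv()*G).as_rotvec()/np.pi
    print(a,"->",np.round(d,3),np.round(r,4),"rows>=",int(max(np.ceil(np.linalg.norm(d)*3),np.ceil(np.linalg.norm(r)*180/8.59))),"TOOBIG" if abs(d).max()>1 else "")
    p,R=T,G
E
python3 plan.py .30,.55,.195,60 .42,.46,.195,45 .51,.35,.195,30 .54,.22,.195,15 .55,.08,.195,0 .50,-.06,.195,1 .449,-.1455,.12,1 .449,-.1455,.025,1
```

```text
now 2.0 [0.1752 0.626  0.1951] psi 74.4 F [ 1.4 -0.1 -0.5] op 87.0 ff 0.0 j [-74.  18.  -4.  83.   1.  79.  -3.]
.30,.55,.195,60 -> [-0.938 -0.264  0.001] [0.     0.     0.0798] rows>= 3 
.42,.46,.195,45 -> [-0.993 -0.12   0.   ] [0.     0.     0.0833] rows>= 3 
.51,.35,.195,30 -> [-0.943 -0.094  0.   ] [0.     0.     0.0833] rows>= 3 
.54,.22,.195,15 -> [-0.851 -0.26   0.   ] [0.     0.     0.0833] rows>= 3 
.55,.08,.195,0 -> [-0.919 -0.177  0.   ] [0.     0.     0.0833] rows>= 3 
.50,-.06,.195,1 -> [-0.933 -0.333  0.   ] [ 0.      0.     -0.0056] rows>= 3 
.449,-.1455,.12,1 -> [-0.564 -0.35   0.5  ] [0. 0. 0.] rows>= 3 
.449,-.1455,.025,1 -> [0.    0.    0.633] [0. 0. 0.] rows>= 2
```

```bash
python3 -m jog '[[-0.3,-0.09,0,0,0,0.025,60],[-0.6,-0.18,0,0,0,0.05,50],[-0.938,-0.264,0,0,0,0.08,50],[-0.938,-0.264,0,0,0,0.08,50]]' | tail -c 300
python3 -m jog '[[-0.33,-0.04,0,0,0,0.028,50],[-0.66,-0.08,0,0,0,0.055,50],[-0.993,-0.12,0,0,0,0.083,50],[-0.993,-0.12,0,0,0,0.083,50]]' >/dev/null
python3 -m jog '[[-0.31,-0.03,0,0,0,0.028,50],[-0.62,-0.06,0,0,0,0.055,50],[-0.943,-0.094,0,0,0,0.083,50],[-0.943,-0.094,0,0,0,0.083,50]]' >/dev/null
python3 -m jog '[[-0.28,-0.09,0,0,0,0.028,50],[-0.56,-0.18,0,0,0,0.055,50],[-0.851,-0.26,0,0,0,0.083,50],[-0.851,-0.26,0,0,0,0.083,50]]' >/dev/null
python3 -m jog '[[-0.3,-0.06,0,0,0,0.028,50],[-0.6,-0.12,0,0,0,0.055,50],[-0.919,-0.177,0,0,0,0.083,50],[-0.919,-0.177,0,0,0,0.083,50]]' >/dev/null
python3 -m jog '[[-0.31,-0.11,0,0,0,0,50],[-0.62,-0.22,0,0,0,-0.005,50],[-0.933,-0.333,0,0,0,-0.005,50],[-0.933,-0.333,0,0,0,-0.005,50],[-0.933,-0.333,0,0,0,-0.005,50]]' | tail -c 300
python3 plan.py .449,-.1455,.12,1 .449,-.1455,.025,1
```

```text
clock: 2.4
tcp_pos: [0.3096, 0.5444, 0.1955]
ee_rot: [[-0.858, 0.513, 0.006], [0.513, 0.858, -0.002], [-0.006, 0.001, -1.0]]
contact_force: [0.3, -0.1, -0.3]
opening: 0.719
finger_force: 0.0
clock: 4.5
tcp_pos: [0.5013, -0.0606, 0.1955]
ee_rot: [[-0.018, 1.0, 0.001], [1.0, 0.018, 0.001], [0.001, 0.001, -1.0]]
contact_force: [-0.9, 1.1, 0.9]
opening: 0.576
finger_force: 0.0
now 4.5 [ 0.5013 -0.0606  0.1955] psi 1.0 F [-0.9  1.1  0.9] op 50.1 ff 0.0 j [-29.  -0.  33. 104.   0.  76.   5.]
.449,-.1455,.12,1 -> [-0.561 -0.359  0.502] [ 0.0004 -0.0004  0.    ] rows>= 3 
.449,-.1455,.025,1 -> [0.    0.    0.633] [0. 0. 0.] rows>= 2
```

```bash
python3 -m jog '[[-0.19,-0.12,0.15,0,0,0,50],[-0.38,-0.24,0.3,0,0,0,50],[-0.561,-0.359,0.45,0,0,0,50],[-0.561,-0.359,0.5,0,0,0,50],[-0.561,-0.359,0.5,0,0,0,50],[-0.561,-0.359,0.5,0,0,0,50]]' >/dev/null
python3 plan.py .449,-.1455,.025,1; python3 - <<'E'
from h import *
p=bot.get_image("top");save(p,"g1.png",(300,150,460,290),4)
E
```

```text
now 5.1 [ 0.4506 -0.1435  0.1206] psi 1.3 F [0.6 0.5 0.3] op 50.1 ff 0.0 j [-23.  -2.  38. 114.   1.  67.  15.]
.449,-.1455,.025,1 -> [-0.013 -0.011  0.637] [0.0003 0.     0.0017] rows>= 2
```

View pics/g1.png

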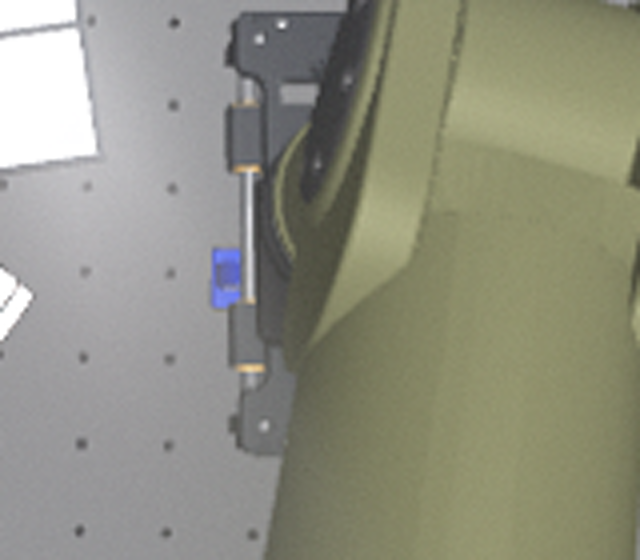

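The crop shows the brass mount's foot at about (228,278), under the open gripper with fingers above and below it. I'm descending.

```bash
python3 -m jog '[[0,0,0.15,0,0,0,50],[0,0,0.3,0,0,0,50],[0,0,0.45,0,0,0,50],[0,0,0.54,0,0,0,50],[0,0,0.6,0,0,0,50],[0,0,0.637,0,0,0,50],[0,0,0.637,0,0,0,50],[0,0,0.637,0,0,0,50]]' | tail -c 120
python3 plan.py .449,-.1455,.025,1
```

```text
1.0, 0.001], [1.0, 0.019, -0.0], [-0.0, 0.001, -1.0]]
contact_force: [0.9, 0.6, -0.8]
opening: 0.577
finger_force: 0.0
now 5.95 [ 0.4498 -0.1455  0.0251] psi 1.1 F [ 0.9  0.6 -0.8] op 50.2 ff 0.0 j [-22.   7.  39. 120.  -5.  55.  21.]
.449,-.1455,.025,1 -> [ 0.    -0.005  0.001] [0.0004 0.     0.0006] rows>= 1
```

Close, then lift 100 mm.

```bash
python3 -m jog '[[0,0,0,0,0,0,30],[0,0,0,0,0,0,20],[0,0,0,0,0,0,12],[0,0,0,0,0,0,5],[0,0,0,0,0,0,0],[0,0,0,0,0,0,0],[0,0,0,0,0,0,0],[0,0,0,0,0,0,0]]' | tail -c 120
python3 -m jog '[[0,0,-0.05,0,0,0,0],[0,0,-0.15,0,0,0,0],[0,0,-0.3,0,0,0,0],[0,0,-0.45,0,0,0,0],[0,0,-0.6,0,0,0,0],[0,0,-0.7,0,0,0,0],[0,0,-0.7,0,0,0,0],[0,0,-0.7,0,0,0,0]]' | tail -c 120
python3 plan.py .545,-.20,.13,5.5 .6424,-.2572,.13,5.5 .6424,-.2572,.06,5.5 .6424,-.2572,.03,5.5
```

```text
19, 1.0, -0.0], [1.0, 0.019, 0.0], [0.0, -0.0, -1.0]]
contact_force: [-0.5, 0.1, 1.2]
opening: 0.151
finger_force: 30.0
019, 1.0, 0.0], [1.0, 0.019, 0.0], [0.0, 0.0, -1.0]]
contact_force: [-0.0, 0.2, -2.2]
opening: 0.151
finger_force: 30.0
now 7.55 [ 0.4489 -0.1453  0.1293] psi 1.1 F [-0.   0.2 -2.2] op 13.1 ff 30.0 j [-24.  -2.  38. 114.   2.  68.  15.]
.545,-.20,.13,5.5 -> [-0.377  0.633 -0.004] [ 0.0001 -0.0001 -0.0244] rows>= 3 
.6424,-.2572,.13,5.5 -> [-0.442  0.61   0.   ] [0. 0. 0.] rows>= 3 
.6424,-.2572,.06,5.5 -> [0.    0.    0.467] [0. 0. 0.] rows>= 2 
.6424,-.2572,.03,5.5 -> [0.  0.  0.2] [0. 0. 0.] rows>= 1
```

```bash
python3 -m jog '[[-0.06,0.1,0,0,0,-0.005,0],[-0.18,0.3,0,0,0,-0.012,0],[-0.3,0.5,0,0,0,-0.02,0],[-0.377,0.633,0,0,0,-0.024,0],[-0.377,0.633,0,0,0,-0.024,0]]' >/dev/null
python3 -m jog '[[-0.13,0.18,0,0,0,0,0],[-0.26,0.36,0,0,0,0,0],[-0.38,0.53,0,0,0,0,0],[-0.442,0.61,0,0,0,0,0],[-0.442,0.61,0,0,0,0,0],[-0.442,0.61,0,0,0,0,0],[-0.442,0.61,0,0,0,0,0]]' | tail -c 120
python3 plan.py .6424,-.2572,.033,5.5
```

```text
0.001], [0.996, 0.095, 0.001], [0.001, -0.001, -1.0]]
contact_force: [0.4, 0.8, -0.9]
opening: 0.151
finger_force: 30.0
now 8.75 [ 0.6412 -0.2566  0.1291] psi 5.4 F [ 0.4  0.8 -0.9] op 13.1 ff 30.0 j [ -9.  29.  40.  83. -19.  75.  38.]
.6424,-.2572,.033,5.5 -> [-0.005  0.008  0.641] [-0.0004 -0.0004 -0.0004] rows>= 2
```

```bash
python3 -m jog '[[0,0,0.1,0,0,0,0],[0,0,0.25,0,0,0,0],[0,0,0.4,0,0,0,0],[0,0,0.52,0,0,0,0],[0,0,0.59,0,0,0,0],[0,0,0.62,0,0,0,0],[0,0,0.641,0,0,0,0],[0,0,0.641,0,0,0,0],[0,0,0.641,0,0,0,0]]' | tail -c 120
python3 plan.py .6424,-.2572,.029,5.5
python3 -m jog '[[0,0,0.007,0,0,0,0],[0,0,0.013,0,0,0,0],[0,0,0.018,0,0,0,0],[0,0,0.018,0,0,0,0],[0,0,0.018,0,0,0,0]]' | tail -c 120
python3 plan.py .6424,-.2572,.029,5.5
```

```text
0.001], [0.996, 0.095, -0.0], [-0.001, 0.001, -1.0]]
contact_force: [0.1, -0.6, -0.9]
opening: 0.151
finger_force: 30.0
now 9.65 [ 0.6431 -0.2578  0.0343] psi 5.4 F [ 0.1 -0.6 -0.9] op 13.2 ff 30.0 j [ -7.  34.  38.  88. -22.  66.  40.]
.6424,-.2572,.029,5.5 -> [ 0.004 -0.004  0.035] [ 0.0005  0.0002 -0.0004] rows>= 1 
.996, -0.0], [0.996, 0.095, 0.0], [0.0, -0.0, -1.0]]
contact_force: [-0.2, 0.1, -2.3]
opening: 0.148
finger_force: 30.0
now 10.15 [ 0.6424 -0.2574  0.0306] psi 5.4 F [-0.2  0.1 -2.3] op 12.9 ff 30.0 j [ -7.  34.  38.  88. -22.  66.  40.]
.6424,-.2572,.029,5.5 -> [ 0.002 -0.     0.011] [-0.     -0.     -0.0004] rows>= 1
```

```bash
python3 -m jog '[[0,0,0.004,0,0,0,0],[0,0,0.004,0,0,0,0],[0,0,0.004,0,0,0,0]]' | grep -E 'tcp|contact'
python3 -m jog '[[0,0,0.004,0,0,0,0],[0,0,0.004,0,0,0,0],[0,0,0.004,0,0,0,0]]' | grep -E 'tcp|contact'
python3 -m jog '[[0,0,0.003,0,0,0,0],[0,0,0.003,0,0,0,0],[0,0,0.003,0,0,0,0]]' | grep -E 'tcp|contact'
```

```text
tcp_pos: [0.6424, -0.2575, 0.03]
contact_force: [0.3, -1.3, -0.8]
tcp_pos: [0.6424, -0.2575, 0.0294]
contact_force: [0.5, 0.1, -1.0]
tcp_pos: [0.6424, -0.2575, 0.029]
contact_force: [-0.1, 0.2, -2.4]
```

```bash
for i in 1 ; do python3 -m jog '[[0,0,0.003,0,0,0,0],[0,0,0.003,0,0,0,0],[0,0,0.003,0,0,0,0]]' | grep -E 'tcp|contact'; done
python3 -m jog '[[0,0,0.003,0,0,0,0],[0,0,0.003,0,0,0,0],[0,0,0.003,0,0,0,0]]' | grep -E 'tcp|contact'
```

```text
tcp_pos: [0.6425, -0.2575, 0.0286]
contact_force: [-0.1, -0.4, -1.1]
tcp_pos: [0.6426, -0.2576, 0.0286]
contact_force: [-1.3, 0.5, 3.4]
```

Contact felt at TCP z = 28.6 mm. I'm opening and lifting away, then planning to mount_green.

```bash
python3 -m jog '[[0,0,0,0,0,0,20],[0,0,0,0,0,0,30],[0,0,0,0,0,0,38],[0,0,0,0,0,0,38],[0,0,0,0,0,0,38]]' | grep -E 'contact|opening'
python3 -m jog '[[0,0,-0.1,0,0,0,38],[0,0,-0.25,0,0,0,38],[0,0,-0.45,0,0,0,38],[0,0,-0.7,0,0,0,38],[0,0,-0.7,0,0,0,38],[0,0,-0.7,0,0,0,38]]' | grep -E 'contact|opening'
python3 plan.py .54,-.30,.135,25 .45,-.29,.135,47 .391,-.264,.13,47 .391,-.264,.025,47
```

```text
contact_force: [0.8, 0.9, -0.5]
opening: 0.422
contact_force: [-0.1, 0.4, -1.4]
opening: 0.439
now 12.75 [ 0.6433 -0.2581  0.1354] psi 5.4 F [-0.1  0.4 -1.4] op 38.2 ff 0.0 j [ -9.  29.  40.  82. -19.  75.  38.]
.54,-.30,.135,25 -> [-0.213 -0.712  0.001] [ 0.001   0.0005 -0.1088] rows>= 3 
.45,-.29,.135,47 -> [ 0.314 -0.516  0.   ] [ 0.      0.     -0.1222] rows>= 3 
.391,-.264,.13,47 -> [ 0.406 -0.141  0.033] [0. 0. 0.] rows>= 2 
.391,-.264,.025,47 -> [0.  0.  0.7] [0. 0. 0.] rows>= 3
```

```bash
python3 -m jog '[[-0.07,-0.24,0,0,0,-0.036,45],[-0.14,-0.48,0,0,0,-0.072,50],[-0.213,-0.712,0,0,0,-0.109,50],[-0.213,-0.712,0,0,0,-0.109,50]]' | grep -E 'contact|opening'
python3 -m jog '[[0.1,-0.17,0,0,0,-0.041,50],[0.2,-0.34,0,0,0,-0.082,50],[0.314,-0.516,0,0,0,-0.122,50],[0.314,-0.516,0,0,0,-0.122,50]]' | grep -E 'contact|opening'
python3 -m jog '[[0.2,-0.07,0,0,0,0,50],[0.406,-0.141,0.03,0,0,0,50],[0.406,-0.141,0.03,0,0,0,50],[0.406,-0.141,0.03,0,0,0,50],[0.406,-0.141,0.03,0,0,0,50]]' | grep -E 'contact|opening'
python3 plan.py .391,-.264,.06,47 .391,-.264,.025,47
python3 - <<'E'
from h import *
a=bot.get_image("top");b=bot.get_image("scene")
A=cv2.resize(a["image"][130:300,330:500],(400,400));B=cv2.resize(b["image"][200:390,130:400],(400,400))
cv2.imwrite("pics/g2.png",np.hstack([A,B])[:,:,::-1])
E
```

```text
contact_force: [0.4, -1.1, -0.3]
opening: 0.569
contact_force: [0.2, -0.1, 0.7]
opening: 0.573
contact_force: [0.7, -0.4, -0.6]
opening: 0.574
now 14.05 [ 0.3916 -0.2636  0.1289] psi 47.0 F [ 0.7 -0.4 -0.6] op 49.9 ff 0.0 j [ -7.  -2.  38. 114.   2.  68.  77.]
.391,-.264,.06,47 -> [ 0.002 -0.004  0.459] [0.     0.0004 0.    ] rows>= 2 
.391,-.264,.025,47 -> [0.    0.    0.233] [0. 0. 0.] rows>= 1
```

View pics/g2.png

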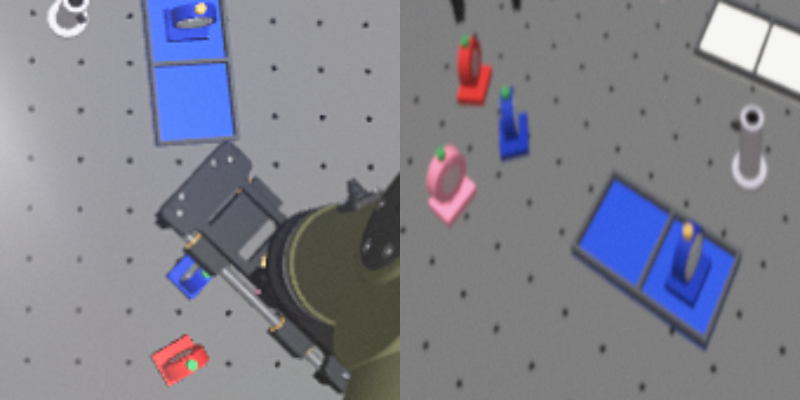

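The brass mount stands upright in the far blue bay, at about (190,20) in the left crop. The gripper is above the green mount, well clear of the pink and red decoys. I'm going down.

```bash
python3 -m jog '[[0,0,0.15,0,0,0,50],[0,0,0.3,0,0,0,50],[0,0,0.45,0,0,0,50],[0,0,0.58,0,0,0,50],[0,0,0.66,0,0,0,50],[0,-0.002,0.692,0,0,0,50],[0,-0.002,0.692,0,0,0,50],[0,-0.002,0.692,0,0,0,50]]' | grep -E 'tcp|contact'
python3 -m jog '[[0,0,0,0,0,0,30],[0,0,0,0,0,0,20],[0,0,0,0,0,0,12],[0,0,0,0,0,0,5],[0,0,0,0,0,0,0],[0,0,0,0,0,0,0],[0,0,0,0,0,0,0],[0,0,0,0,0,0,0]]' | grep -E 'tcp|contact|op|fin'
python3 -m jog '[[0,0,-0.05,0,0,0,0],[0,0,-0.15,0,0,0,0],[0,0,-0.3,0,0,0,0],[0,0,-0.45,0,0,0,0],[0,0,-0.6,0,0,0,0],[0,0,-0.7,0,0,0,0],[0,0,-0.7,0,0,0,0],[0,0,-0.7,0,0,0,0]]' | grep -E 'tcp|contact|op|fin'
python3 plan.py .47,-.28,.13,25 .5628,-.2649,.13,5.5 .5628,-.2649,.034,5.5
```

```text
tcp_pos: [0.3906, -0.2641, 0.0255]
contact_force: [-0.2, 0.1, 0.4]
tcp_pos: [0.3901, -0.2636, 0.0248]
contact_force: [0.3, -0.3, 1.1]
opening: 0.15
finger_force: 30.0
tcp_pos: [0.3897, -0.2636, 0.1296]
contact_force: [-0.2, 1.1, -3.0]
opening: 0.146
finger_force: 30.0
now 16.55 [ 0.3897 -0.2636  0.1296] psi 47.0 F [-0.2  1.1 -3. ] op 12.7 ff 30.0 j [ -8.  -3.  38. 114.   2.  68.  77.]
.47,-.28,.13,25 -> [-0.466  0.285 -0.003] [ 1.000e-04 -1.000e-04  1.223e-01] rows>= 3 
.5628,-.2649,.13,5.5 -> [-0.17   0.603  0.   ] [0.     0.     0.1083] rows>= 3 
.5628,-.2649,.034,5.5 -> [0.   0.   0.64] [0. 0. 0.] rows>= 2
```

```bash
python3 -m jog '[[-0.08,0.05,0,0,0,0.02,0],[-0.22,0.13,0,0,0,0.055,0],[-0.36,0.22,0,0,0,0.09,0],[-0.466,0.285,0,0,0,0.122,0],[-0.466,0.285,0,0,0,0.122,0]]' >/dev/null
python3 -m jog '[[-0.04,0.15,0,0,0,0.027,0],[-0.08,0.3,0,0,0,0.055,0],[-0.12,0.45,0,0,0,0.08,0],[-0.16,0.56,0,0,0,0.1,0],[-0.17,0.603,0,0,0,0.108,0],[-0.17,0.603,0,0,0,0.108,0],[-0.17,0.603,0,0,0,0.108,0]]' | grep -E 'op|fin'
python3 plan.py .5628,-.2649,.0315,5.5
```

```text
opening: 0.146
finger_force: 30.0
now 17.75 [ 0.5612 -0.2653  0.1293] psi 5.6 F [-0.3  0.  -2. ] op 12.7 ff 30.0 j [ -9.  20.  40.  94. -13.  71.  39.]
.5628,-.2649,.0315,5.5 -> [0.002 0.012 0.652] [-0.0006 -0.0001  0.0007] rows>= 2
```

```bash
python3 -m jog '[[0,0.005,0.1,0,0,0,0],[0,0.005,0.25,0,0,0,0],[0,0.005,0.4,0,0,0,0],[0,0.005,0.52,0,0,0,0],[0,0.005,0.6,0,0,0,0],[0,0.005,0.63,0,0,0,0],[0,0.005,0.65,0,0,0,0],[0,0.005,0.65,0,0,0,0],[0,0.005,0.65,0,0,0,0],[0,0.005,0.65,0,0,0,0],[0,0.005,0.65,0,0,0,0]]' | grep -E 'tcp|contact'
python3 -m jog '[[0,0,0.004,0,0,0,0],[0,0,0.008,0,0,0,0],[0,0,0.008,0,0,0,0],[0,0,0.008,0,0,0,0]]' | grep -E 'tcp|contact'
python3 -m jog '[[0,0,0.004,0,0,0,0],[0,0,0.004,0,0,0,0],[0,0,0.004,0,0,0,0]]' | grep -E 'tcp|contact'
```

```text
tcp_pos: [0.5641, -0.2649, 0.0329]
contact_force: [-0.3, 0.1, -0.7]
tcp_pos: [0.5636, -0.2647, 0.031]
contact_force: [0.2, 0.2, -1.4]
tcp_pos: [0.5637, -0.2648, 0.0305]
contact_force: [-0.2, 0.5, -2.3]
```

```bash
python3 -m jog '[[0,0,0.003,0,0,0,0],[0,0,0.006,0,0,0,0],[0,0,0.008,0,0,0,0],[0,0,0.008,0,0,0,0],[0,0,0.008,0,0,0,0]]' | grep -E 'tcp|contact'
python3 -m jog '[[0,0,0.003,0,0,0,0],[0,0,0.003,0,0,0,0],[0,0,0.003,0,0,0,0]]' | grep -E 'tcp|contact'
```

```text
tcp_pos: [0.5637, -0.2648, 0.0293]
contact_force: [0.3, -0.8, -1.3]
tcp_pos: [0.5638, -0.2648, 0.0289]
contact_force: [-0.2, -0.0, -1.3]
```

```bash
python3 -m jog '[[0,0,0.003,0,0,0,0],[0,0,0.003,0,0,0,0],[0,0,0.003,0,0,0,0]]' | grep -E 'tcp|contact'
```

```text
tcp_pos: [0.564, -0.2648, 0.0289]
contact_force: [-0.7, -0.0, 2.0]
```

```bash
python3 -m jog '[[0,0,0,0,0,0,20],[0,0,0,0,0,0,30],[0,0,0,0,0,0,38],[0,0,0,0,0,0,38],[0,0,0,0,0,0,38]]' | grep -E 'contact|opening'
python3 -m jog '[[0,0,-0.1,0,0,0,38],[0,0,-0.25,0,0,0,38],[0,0,-0.45,0,0,0,38],[0,0,-0.7,0,0,0,38],[0,0,-0.7,0,0,0,38],[0,0,-0.7,0,0,0,38]]' | grep -E 'contact|opening'
python3 plan.py .53,-.13,.135,25 .48,-.03,.135,45 .4274,.0047,.13,57.2 .4274,.0047,.025,57.2
```

```text
contact_force: [-0.0, -0.3, 0.4]
opening: 0.424
contact_force: [-0.9, -0.1, -0.3]
opening: 0.434
now 21.75 [ 0.5645 -0.2653  0.1355] psi 5.6 F [-0.9 -0.1 -0.3] op 37.7 ff 0.0 j [ -9.  20.  40.  93. -13.  72.  39.]
.53,-.13,.135,25 -> [ 0.92  -0.141  0.002] [ 0.001   0.0004 -0.1078] rows>= 3 
.48,-.03,.135,45 -> [ 0.745 -0.02   0.   ] [ 0.      0.     -0.1111] rows>= 3 
.4274,.0047,.13,57.2 -> [ 0.412 -0.084  0.033] [ 0.      0.     -0.0678] rows>= 2 
.4274,.0047,.025,57.2 -> [0.  0.  0.7] [0. 0. 0.] rows>= 3
```

```bash
python3 -m jog '[[0.25,-0.04,0,0,0,-0.03,45],[0.5,-0.08,0,0,0,-0.065,50],[0.75,-0.11,0,0,0,-0.09,50],[0.92,-0.141,0,0,0,-0.108,50],[0.92,-0.141,0,0,0,-0.108,50]]' | grep -E 'contact|opening'
python3 -m jog '[[0.24,-0.01,0,0,0,-0.035,50],[0.48,-0.02,0,0,0,-0.07,50],[0.745,-0.02,0,0,0,-0.111,50],[0.745,-0.02,0,0,0,-0.111,50]]' | grep -E 'contact|opening'
python3 -m jog '[[0.2,-0.04,0,0,0,-0.035,50],[0.412,-0.084,0.03,0,0,-0.068,50],[0.412,-0.084,0.03,0,0,-0.068,50],[0.412,-0.084,0.03,0,0,-0.068,50],[0.412,-0.084,0.03,0,0,-0.068,50]]' | grep -E 'contact|opening'
python3 plan.py .4274,.0047,.06,57.2 .4274,.0047,.025,57.2
python3 - <<'E'
from h import *
import pickle
from fit import *
res=pickle.load(open("res.pkl","rb"))
a=bot.get_image("top");b=bot.get_image("scene")
A=cv2.resize(a["image"][110:280,240:440],(400,400));B=cv2.resize(b["image"][100:380,190:440],(400,400))
cv2.imwrite("pics/g3.png",np.hstack([A,B])[:,:,::-1])
E
```

```text
contact_force: [0.5, 1.6, 0.5]
opening: 0.574
contact_force: [0.2, 0.5, -0.3]
opening: 0.573
contact_force: [-0.1, 0.9, 0.1]
opening: 0.574
now 23.15 [0.4274 0.004  0.129 ] psi 57.1 F [-0.1  0.9  0.1] op 50.0 ff 0.0 j [-30.  -8.  24. 119.   4.  69.  50.]
.4274,.0047,.06,57.2 -> [0.003 0.004 0.46 ] [ 0.      0.0003 -0.0006] rows>= 2 
.4274,.0047,.025,57.2 -> [0.    0.    0.233] [0. 0. 0.] rows>= 1
```

View pics/g3.png

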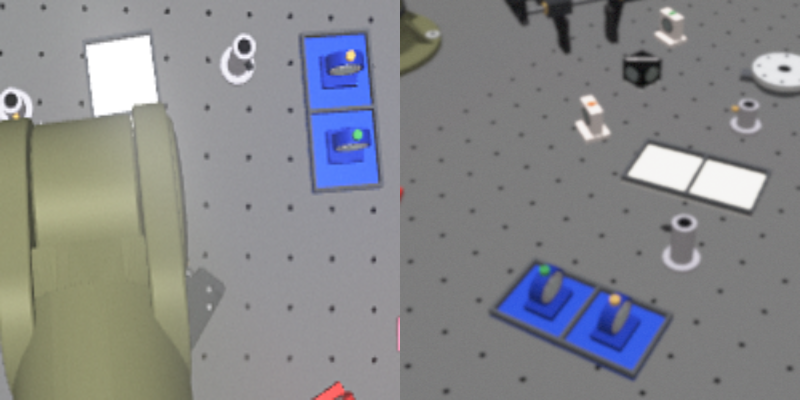

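Both mounts stand upright and centred in the blue tray, at (345,70) and (345,142) in the left crop. The fingers straddle the orange-dot holder. I'm descending, gripping and lifting.

```bash
python3 -m jog '[[0,0,0.15,0,0,0,50],[0,0,0.3,0,0,0,50],[0,0,0.45,0,0,0,50],[0,0,0.58,0,0,0,50],[0,0,0.66,0,0,0,50],[0,0.003,0.693,0,0,0,50],[0,0.003,0.693,0,0,0,50],[0,0.003,0.693,0,0,0,50]]' | grep -E 'tcp|contact'
python3 -m jog '[[0,0,0,0,0,0,30],[0,0,0,0,0,0,20],[0,0,0,0,0,0,12],[0,0,0,0,0,0,5],[0,0,0,0,0,0,0],[0,0,0,0,0,0,0],[0,0,0,0,0,0,0],[0,0,0,0,0,0,0]]' | grep -E 'tcp|contact|op|fin'
python3 -m jog '[[0,0,-0.05,0,0,0,0],[0,0,-0.15,0,0,0,0],[0,0,-0.3,0,0,0,0],[0,0,-0.45,0,0,0,0],[0,0,-0.6,0,0,0,0],[0,0,-0.7,0,0,0,0],[0,0,-0.7,0,0,0,0],[0,0,-0.7,0,0,0,0]]' | grep -E 'tcp|contact|op|fin'
python3 plan.py .53,.005,.13,35 .6299,.0015,.13,10 .6299,.0015,.033,10
```

```text
tcp_pos: [0.4276, 0.0056, 0.0257]
contact_force: [0.1, -0.3, 0.4]
tcp_pos: [0.4268, 0.0057, 0.025]
contact_force: [0.3, 0.5, 0.8]
opening: 0.165
finger_force: 30.0
tcp_pos: [0.4265, 0.0056, 0.1298]
contact_force: [-0.6, 0.1, -0.7]
opening: 0.165
finger_force: 30.0
now 25.65 [0.4265 0.0056 0.1298] psi 57.3 F [-0.6  0.1 -0.7] op 14.4 ff 30.0 j [-31.  -8.  24. 119.   4.  69.  50.]
.53,.005,.13,35 -> [-0.582  0.37  -0.001] [ 1.000e-04 -0.000e+00  1.237e-01] rows>= 3 
.6299,.0015,.13,10 -> [-0.401  0.532  0.   ] [0.     0.     0.1389] rows>= 3 
.6299,.0015,.033,10 -> [0.    0.    0.647] [0. 0. 0.] rows>= 2
```

```bash
python3 -m jog '[[-0.08,0.05,0,0,0,0.02,0],[-0.22,0.14,0,0,0,0.05,0],[-0.38,0.24,0,0,0,0.085,0],[-0.5,0.32,0,0,0,0.11,0],[-0.582,0.37,0,0,0,0.124,0],[-0.582,0.37,0,0,0,0.124,0]]' >/dev/null
python3 -m jog '[[-0.08,0.11,0,0,0,0.03,0],[-0.17,0.22,0,0,0,0.06,0],[-0.26,0.34,0,0,0,0.09,0],[-0.35,0.46,0,0,0,0.12,0],[-0.401,0.532,0,0,0,0.139,0],[-0.401,0.532,0,0,0,0.139,0],[-0.401,0.532,0,0,0,0.139,0]]' | grep -E 'op|fin'
python3 plan.py .6299,.0015,.0315,10
```

```text
opening: 0.166
finger_force: 30.0
now 26.95 [0.6284 0.0013 0.1289] psi 10.0 F [-0.2  0.4 -0.6] op 14.5 ff 30.0 j [-27.  20.  30.  92. -10.  71.  15.]
.6299,.0015,.0315,10 -> [-0.001  0.012  0.649] [-0.0009 -0.0001  0.0001] rows>= 2
```

```bash
python3 -m jog '[[0,0.005,0.1,0,0,0,0],[0,0.005,0.25,0,0,0,0],[0,0.005,0.4,0,0,0,0],[0,0.005,0.52,0,0,0,0],[0,0.005,0.6,0,0,0,0],[0,0.005,0.63,0,0,0,0],[0,0.005,0.65,0,0,0,0],[0,0.005,0.65,0,0,0,0],[0,0.005,0.65,0,0,0,0],[0,0.005,0.65,0,0,0,0]]' | grep -E 'tcp|contact'
python3 -m jog '[[0,0,0.004,0,0,0,0],[0,0,0.008,0,0,0,0],[0,0,0.008,0,0,0,0],[0,0,0.008,0,0,0,0]]' | grep -E 'tcp|contact'
python3 -m jog '[[0,0,0.004,0,0,0,0],[0,0,0.004,0,0,0,0],[0,0,0.004,0,0,0,0]]' | grep -E 'tcp|contact'
```

```text
tcp_pos: [0.6314, 0.0017, 0.0333]
contact_force: [0.7, -0.5, -1.5]
tcp_pos: [0.6308, 0.0017, 0.0313]
contact_force: [-0.0, 0.7, -1.3]
tcp_pos: [0.6308, 0.0016, 0.0306]
contact_force: [0.4, 0.0, -1.2]
```

```bash
python3 -m jog '[[0,0,0.004,0,0,0,0],[0,0,0.004,0,0,0,0],[0,0,0.004,0,0,0,0]]' | grep -E 'tcp|contact'
```

```text
tcp_pos: [0.6308, 0.0016, 0.03]
contact_force: [-0.5, -0.5, -1.3]
```

```bash
python3 -m jog '[[0,0,0.003,0,0,0,0],[0,0,0.005,0,0,0,0],[0,0,0.005,0,0,0,0],[0,0,0.005,0,0,0,0]]' | grep -E 'tcp|contact'
```

```text
tcp_pos: [0.6308, 0.0016, 0.0293]
contact_force: [0.2, -0.2, -0.6]
```

```bash
python3 -m jog '[[0,0,0.003,0,0,0,0],[0,0,0.003,0,0,0,0],[0,0,0.003,0,0,0,0]]' | grep -E 'tcp|contact'
```

```text
tcp_pos: [0.631, 0.0017, 0.0291]
contact_force: [-0.3, -0.5, 0.5]
```

```bash
python3 -m jog '[[0,0,0.003,0,0,0,0],[0,0,0.003,0,0,0,0],[0,0,0.003,0,0,0,0]]' | grep -E 'tcp|contact'
```

```text
tcp_pos: [0.6311, 0.0017, 0.029]
contact_force: [-0.8, 0.2, 4.9]
```

```bash
python3 -m jog '[[0,0,0,0,0,0,20],[0,0,0,0,0,0,30],[0,0,0,0,0,0,38],[0,0,0,0,0,0,38],[0,0,0,0,0,0,38]]' | grep -E 'contact|opening'
python3 -m jog '[[0,0,-0.1,0,0,0,38],[0,0,-0.25,0,0,0,38],[0,0,-0.45,0,0,0,38],[0,0,-0.7,0,0,0,38],[0,0,-0.7,0,0,0,38],[0,0,-0.7,0,0,0,38]]' | grep -E 'contact|opening'
python3 plan.py .57,.12,.135,30 .48,.22,.135,50 .3867,.2775,.13,69.2 .3867,.2775,.025,69.2
```

```text
contact_force: [0.2, 0.5, -0.9]
opening: 0.422
contact_force: [-1.0, -1.2, -0.4]
opening: 0.436
now 31.05 [0.6318 0.0015 0.1356] psi 9.9 F [-1.  -1.2 -0.4] op 37.9 ff 0.0 j [-27.  19.  30.  92. -10.  72.  15.]
.57,.12,.135,30 -> [ 0.849 -0.27   0.003] [ 0.0011  0.0002 -0.1115] rows>= 3 
.48,.22,.135,50 -> [ 0.877 -0.186  0.   ] [ 0.      0.     -0.1111] rows>= 3 
.3867,.2775,.13,69.2 -> [ 0.723 -0.106  0.033] [ 0.      0.     -0.1067] rows>= 3 
.3867,.2775,.025,69.2 -> [0.  0.  0.7] [0. 0. 0.] rows>= 3
```

```bash
python3 -m jog '[[0.25,-0.08,0,0,0,-0.03,45],[0.5,-0.16,0,0,0,-0.065,50],[0.75,-0.24,0,0,0,-0.1,50],[0.849,-0.27,0,0,0,-0.111,50],[0.849,-0.27,0,0,0,-0.111,50]]' | grep -E 'contact'
python3 -m jog '[[0.25,-0.05,0,0,0,-0.03,50],[0.5,-0.1,0,0,0,-0.065,50],[0.75,-0.16,0,0,0,-0.1,50],[0.877,-0.186,0,0,0,-0.111,50],[0.877,-0.186,0,0,0,-0.111,50]]' | grep -E 'contact'
python3 -m jog '[[0.2,-0.03,0,0,0,-0.03,50],[0.4,-0.06,0.01,0,0,-0.06,50],[0.6,-0.09,0.03,0,0,-0.09,50],[0.723,-0.106,0.03,0,0,-0.107,50],[0.723,-0.106,0.03,0,0,-0.107,50],[0.723,-0.106,0.03,0,0,-0.107,50],[0.723,-0.106,0.03,0,0,-0.107,50]]' | grep -E 'contact|opening'
python3 plan.py .3867,.2775,.025,69.2
python3 - <<'E'
from h import *
a=bot.get_image("top");b=bot.get_image("scene")
A=cv2.resize(a["image"][110:280,130:330],(400,400));B=cv2.resize(b["image"][80:280,280:480],(400,400))
cv2.imwrite("pics/g4.png",np.hstack([A,B])[:,:,::-1])
E
```

```text
contact_force: [-0.2, -0.2, 0.3]
contact_force: [-0.3, 0.8, -0.1]
contact_force: [0.1, 0.1, -0.8]
opening: 0.574
now 32.75 [0.3879 0.2765 0.1291] psi 68.9 F [ 0.1  0.1 -0.8] op 50.0 ff 0.0 j [-50.  -0.  11. 112.   0.  68.  30.]
.3867,.2775,.025,69.2 -> [0.01  0.003 0.694] [ 0.      0.0003 -0.0016] rows>= 3
```

View pics/g4.png

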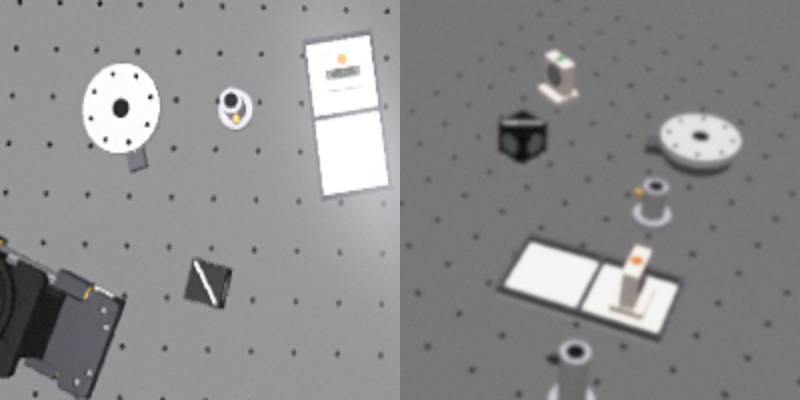

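The orange-dot holder stands upright in the far white bay, at (342,75). I'm gripping the green-dot holder.

```bash
python3 -m jog '[[0.005,0.002,0.15,0,0,0,50],[0.005,0.002,0.3,0,0,0,50],[0.005,0.002,0.45,0,0,0,50],[0.005,0.002,0.58,0,0,0,50],[0.005,0.002,0.66,0,0,0,50],[0.005,0.002,0.694,0,0,0,50],[0.005,0.002,0.694,0,0,0,50],[0.005,0.002,0.694,0,0,0,50]]' | grep -E 'tcp|contact'
python3 -m jog '[[0,0,0,0,0,0,30],[0,0,0,0,0,0,20],[0,0,0,0,0,0,12],[0,0,0,0,0,0,5],[0,0,0,0,0,0,0],[0,0,0,0,0,0,0],[0,0,0,0,0,0,0],[0,0,0,0,0,0,0]]' | grep -E 'tcp|contact|op|fin'
python3 -m jog '[[0,0,-0.05,0,0,0,0],[0,0,-0.15,0,0,0,0],[0,0,-0.3,0,0,0,0],[0,0,-0.45,0,0,0,0],[0,0,-0.6,0,0,0,0],[0,0,-0.7,0,0,0,0],[0,0,-0.7,0,0,0,0],[0,0,-0.7,0,0,0,0]]' | grep -E 'tcp|contact|op|fin'
python3 plan.py .47,.19,.13,50 .52,.08,.13,30 .5511,-.0123,.13,10 .5511,-.0123,.033,10
```

```text
tcp_pos: [0.3861, 0.2789, 0.0256]
contact_force: [0.5, 0.3, 0.9]
tcp_pos: [0.3854, 0.2784, 0.0249]
contact_force: [-0.6, -0.4, 0.6]
opening: 0.168
finger_force: 29.9
tcp_pos: [0.3852, 0.2784, 0.1296]
contact_force: [-0.3, 0.0, -2.3]
opening: 0.169
finger_force: 29.9
now 35.25 [0.3852 0.2784 0.1296] psi 69.1 F [-0.3  0.  -2.3] op 14.7 ff 29.9 j [-50.  -1.  11. 112.   0.  68.  30.]
.47,.19,.13,50 -> [-0.738 -0.349 -0.003] [ 0.     -0.      0.1064] rows>= 3 
.52,.08,.13,30 -> [-0.727 -0.348  0.   ] [0.     0.     0.1111] rows>= 3 
.5511,-.0123,.13,10 -> [-0.637 -0.128  0.   ] [0.     0.     0.1111] rows>= 3 
.5511,-.0123,.033,10 -> [0.    0.    0.647] [0. 0. 0.] rows>= 2
```

```bash
python3 -m jog '[[-0.1,-0.05,0,0,0,0.015,0],[-0.28,-0.13,0,0,0,0.04,0],[-0.46,-0.22,0,0,0,0.07,0],[-0.64,-0.3,0,0,0,0.095,0],[-0.738,-0.349,0,0,0,0.106,0],[-0.738,-0.349,0,0,0,0.106,0]]' >/dev/null
python3 -m jog '[[-0.16,-0.08,0,0,0,0.025,0],[-0.32,-0.16,0,0,0,0.05,0],[-0.48,-0.24,0,0,0,0.075,0],[-0.64,-0.31,0,0,0,0.1,0],[-0.727,-0.348,0,0,0,0.111,0]]' >/dev/null
python3 -m jog '[[-0.16,-0.03,0,0,0,0.03,0],[-0.32,-0.06,0,0,0,0.06,0],[-0.48,-0.1,0,0,0,0.085,0],[-0.59,-0.12,0,0,0,0.105,0],[-0.637,-0.128,0,0,0,0.111,0],[-0.637,-0.128,0,0,0,0.111,0],[-0.637,-0.128,0,0,0,0.111,0]]' | grep -E 'op|fin'
python3 plan.py .5511,-.0123,.0315,10
```

```text
opening: 0.164
finger_force: 29.9
now 37.05 [ 0.5514 -0.0109  0.1296] psi 10.2 F [ 0.1  0.9 -1.8] op 14.2 ff 29.9 j [-30.   9.  31. 103.  -5.  69.  13.]
.5511,-.0123,.0315,10 -> [-0.009 -0.003  0.654] [-0.0002 -0.0003  0.0012] rows>= 2
```

```bash
python3 -m jog '[[0,0,0.1,0,0,0,0],[0,0,0.25,0,0,0,0],[0,0,0.4,0,0,0,0],[0,0,0.52,0,0,0,0],[0,0,0.6,0,0,0,0],[0,0,0.63,0,0,0,0],[0,0,0.654,0,0,0,0],[0,0,0.654,0,0,0,0],[0,0,0.654,0,0,0,0],[0,0,0.654,0,0,0,0]]' | grep -E 'tcp|contact'
python3 -m jog '[[0,0,0.003,0,0,0,0],[0,0,0.005,0,0,0,0],[0,0,0.005,0,0,0,0],[0,0,0.005,0,0,0,0]]' | grep -E 'tcp|contact'
```

```text
tcp_pos: [0.5522, -0.0122, 0.0324]
contact_force: [0.2, -0.9, -0.8]
tcp_pos: [0.5516, -0.0122, 0.031]
contact_force: [-0.1, 0.2, -1.2]
```

```bash
python3 -m jog '[[0,0,0.004,0,0,0,0],[0,0,0.004,0,0,0,0],[0,0,0.004,0,0,0,0]]' | grep -E 'tcp|contact'
```

```text
tcp_pos: [0.5516, -0.0122, 0.0303]
contact_force: [0.3, 0.6, -2.3]
```

```bash
python3 -m jog '[[0,0,0.003,0,0,0,0],[0,0,0.006,0,0,0,0],[0,0,0.006,0,0,0,0],[0,0,0.006,0,0,0,0]]' | grep -E 'tcp|contact'
```

```text
tcp_pos: [0.5516, -0.0122, 0.0294]
contact_force: [0.2, 0.6, -1.7]
```

```bash
python3 -m jog '[[0,0,0.003,0,0,0,0],[0,0,0.003,0,0,0,0],[0,0,0.003,0,0,0,0]]' | grep -E 'tcp|contact'
```

```text
tcp_pos: [0.5516, -0.0122, 0.029]
contact_force: [0.6, 0.7, -1.4]
```

```bash
python3 -m jog '[[0,0,0.003,0,0,0,0],[0,0,0.003,0,0,0,0],[0,0,0.003,0,0,0,0]]' | grep -E 'tcp|contact'
```

```text
tcp_pos: [0.5517, -0.0122, 0.0289]
contact_force: [-1.6, -0.5, 3.5]
```

```bash
python3 -m jog '[[0,0,0,0,0,0,20],[0,0,0,0,0,0,30],[0,0,0,0,0,0,38],[0,0,0,0,0,0,38],[0,0,0,0,0,0,38]]' | grep -E 'contact|opening'
python3 -m jog '[[0,0,-0.1,0,0,0,38],[0,0,-0.25,0,0,0,38],[0,0,-0.45,0,0,0,38],[0,0,-0.7,0,0,0,38],[0,0,-0.7,0,0,0,38],[0,0,-0.7,0,0,0,38]]' | grep -E 'contact|opening'
python3 plan.py .47,.10,.135,-12.5 .4158,.146,.13,-12.5 .4158,.146,.017,-12.5
python3 - <<'E'
from h import *
import pickle
np.set_printoptions(precision=4,suppress=True)
P,C=pickle.load(open("tr.pkl","rb"))
uv=[]
for p,(x,y),h in zip(P,[(190,156),(430,148)],[6,7]):
    g=p["image"].mean(2)[y-h:y+h+1,x-h:x+h+1];bg=np.percentile(g,80);w=np.clip(bg-25-g,0,None)
    n,l=cv2.connectedComponents((w>15).astype(np.uint8));k=l[np.unravel_index(w.argmax(),w.shape)];w=w*(l==k)
    yy,xx=np.mgrid[-h:h+1,-h:h+1];uv.append((x+(w*xx).sum()/w.sum(),y+(w*yy).sum()/w.sum()));print(uv[-1],(w>0).sum(),"at z=.028",atz(p,uv[-1],.028))
print("tri",tri(list(zip(P,uv))))
E
```

```text
contact_force: [0.2, -0.4, 0.1]
opening: 0.416
contact_force: [-0.6, -0.0, -0.3]
opening: 0.436
now 40.85 [ 0.5526 -0.0122  0.1355] psi 10.1 F [-0.6 -0.  -0.3] op 37.9 ff 0.0 j [-30.   9.  31. 103.  -5.  69.  13.]
.47,.10,.135,-12.5 -> [ 0.833 -0.411  0.002] [ 0.0011 -0.0003  0.1256] rows>= 3 
.4158,.146,.13,-12.5 -> [ 0.221 -0.419  0.033] [0. 0. 0.] rows>= 2 
.4158,.146,.017,-12.5 -> [0.    0.    0.753] [0. 0. 0.] rows>= 3 
(np.float64(189.9628536285363), np.float64(155.49196977684062)) 60 at z=.028 [0.5854 0.2568 0.028 ]
(np.float64(429.8830002896032), np.float64(147.61714451201854)) 44 at z=.028 [0.5855 0.2554 0.028 ]
tri [0.5853 0.2569 0.0272]
```

Triangulating the turntable's dot gives (0.585, 0.2565), with its top at about 27–28 mm. Next is the beamsplitter.

```bash
python3 -m jog '[[0.25,-0.12,0,0,0,0.03,50],[0.5,-0.25,0,0,0,0.07,65],[0.75,-0.37,0,0,0,0.11,75],[0.833,-0.411,0,0,0,0.126,75],[0.833,-0.411,0,0,0,0.126,75]]' | grep -E 'contact'
python3 -m jog '[[0.1,-0.2,0,0,0,0,75],[0.221,-0.419,0.03,0,0,0,75],[0.221,-0.419,0.03,0,0,0,75],[0.221,-0.419,0.03,0,0,0,75],[0.221,-0.419,0.03,0,0,0,75]]' | grep -E 'contact|opening'
python3 plan.py .4158,.146,.017,-12.5
python3 - <<'E'
from h import *
a=bot.get_image("top");b=bot.get_image("scene")
A=cv2.resize(a["image"][110:280,180:380],(400,400));B=cv2.resize(b["image"][80:280,280:480],(400,400))
cv2.imwrite("pics/g5.png",np.hstack([A,B])[:,:,::-1])
E
```

```text
contact_force: [0.9, -0.7, -0.1]
contact_force: [-0.7, 0.1, -0.0]
opening: 0.858
now 41.85 [0.416  0.1445 0.129 ] psi -12.7 F [-0.7  0.1 -0. ] op 74.6 ff 0.0 j [-45.  -6.  21. 117.   2.  68. -37.]
.4158,.146,.017,-12.5 -> [ 0.01  -0.004  0.747] [ 0.0002  0.0002 -0.001 ] rows>= 3
```

View pics/g5.png

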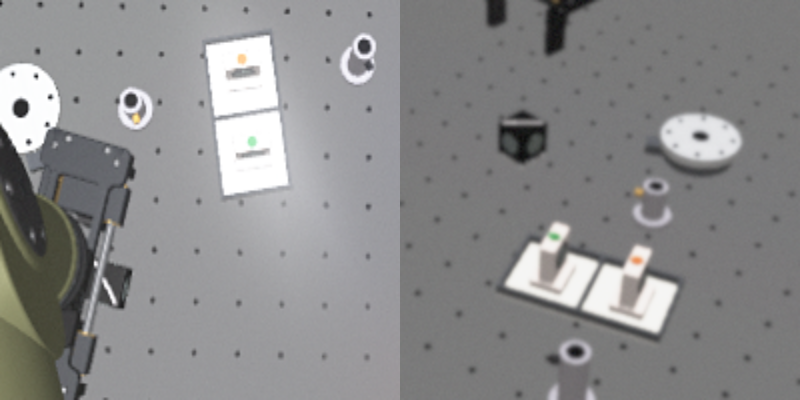

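Both holders stand upright in the white bays, at (242,72) and (252,150). The fingers straddle the cube. I'm descending and gripping.

```bash
python3 -m jog '[[0.004,0,0.15,0,0,0,75],[0.004,0,0.3,0,0,0,75],[0.004,0,0.45,0,0,0,75],[0.004,0,0.6,0,0,0,75],[0.004,0,0.7,0,0,0,75],[0.004,0,0.746,0,0,0,75],[0.004,0,0.746,0,0,0,75],[0.004,0,0.746,0,0,0,75]]' | grep -E 'tcp|contact'
python3 -m jog '[[0,0,0,0,0,0,60],[0,0,0,0,0,0,50],[0,0,0,0,0,0,42],[0,0,0,0,0,0,36],[0,0,0,0,0,0,30],[0,0,0,0,0,0,30],[0,0,0,0,0,0,30],[0,0,0,0,0,0,30]]' | grep -E 'tcp|contact|op|fin'
python3 -m jog '[[0,0,-0.05,0,0,0,30],[0,0,-0.15,0,0,0,30],[0,0,-0.3,0,0,0,30],[0,0,-0.45,0,0,0,30],[0,0,-0.6,0,0,0,30],[0,0,-0.75,0,0,0,30],[0,0,-0.75,0,0,0,30],[0,0,-0.75,0,0,0,30]]' | grep -E 'tcp|contact|op|fin'
python3 plan.py .49,.22,.13,-12.5 .5854,.2565,.13,-12.5 .5854,.2565,.048,-12.5
python3 - <<'E'
from h import *
a=bot.get_image("top");b=bot.get_image("scene")
A=cv2.resize(a["image"][110:280,180:380],(400,400));B=cv2.resize(b["image"][80:280,280:480],(400,400))
cv2.imwrite("pics/g6.png",np.hstack([A,B])[:,:,::-1])
E
```

```text
tcp_pos: [0.4158, 0.1465, 0.0178]
contact_force: [0.3, 0.6, 0.4]
tcp_pos: [0.4148, 0.1467, 0.0172]
contact_force: [-1.0, -0.3, 1.3]
opening: 0.441
finger_force: 30.0
tcp_pos: [0.4151, 0.1465, 0.1297]
contact_force: [-0.6, 0.9, -2.2]
opening: 0.436
finger_force: 30.0
now 44.35 [0.4151 0.1465 0.1297] psi -12.6 F [-0.6  0.9 -2.2] op 38.0 ff 30.0 j [-45.  -6.  21. 117.   2.  68. -37.]
.49,.22,.13,-12.5 -> [ 0.587  0.381 -0.002] [ 0.0002 -0.0002 -0.0004] rows>= 3 
.5854,.2565,.13,-12.5 -> [0.375 0.568 0.   ] [0. 0. 0.] rows>= 3 
.5854,.2565,.048,-12.5 -> [0.    0.    0.547] [0. 0. 0.] rows>= 2
```

View pics/g6.png

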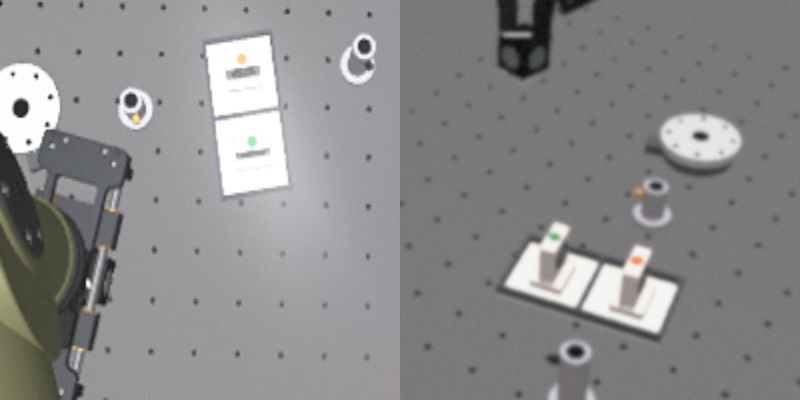

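The cube is held level at about (522,50). I'm carrying it to the turntable.

```bash
python3 -m jog '[[0.1,0.06,0,0,0,0,30],[0.24,0.15,0,0,0,0,30],[0.38,0.25,0,0,0,0,30],[0.52,0.34,0,0,0,0,30],[0.587,0.381,0,0,0,0,30],[0.587,0.381,0,0,0,0,30]]' >/dev/null
python3 -m jog '[[0.1,0.15,0,0,0,0,30],[0.2,0.3,0,0,0,0,30],[0.3,0.45,0,0,0,0,30],[0.36,0.54,0,0,0,0,30],[0.375,0.568,0,0,0,0,30],[0.375,0.568,0,0,0,0,30],[0.375,0.568,0,0,0,0,30]]' | grep -E 'op|fin'
python3 plan.py .5854,.2565,.048,-12.5
```

```text
opening: 0.439
finger_force: 30.0
now 45.75 [0.5842 0.2555 0.1295] psi -12.6 F [ 0.7  0.1 -2.3] op 38.2 ff 30.0 j [-43.  20.  21.  91.  -7.  71. -33.]
.5854,.2565,.048,-12.5 -> [0.009 0.007 0.543] [-0.0004  0.0002 -0.0006] rows>= 2
```

```bash
python3 -m jog '[[0,0,0.1,0,0,0,30],[0,0,0.22,0,0,0,30],[0,0,0.34,0,0,0,30],[0,0,0.44,0,0,0,30],[0,0,0.5,0,0,0,30],[0,0,0.53,0,0,0,30],[0,0,0.543,0,0,0,30],[0,0,0.543,0,0,0,30],[0,0,0.543,0,0,0,30],[0,0,0.543,0,0,0,30]]' | grep -E 'tcp|contact'
python3 plan.py .5854,.2565,.047,-12.5
```

```text
tcp_pos: [0.5858, 0.2567, 0.0489]
contact_force: [0.4, 0.4, -1.6]
now 46.75 [0.5858 0.2567 0.0489] psi -12.6 F [ 0.4  0.4 -1.6] op 38.0 ff 30.0 j [-42.  24.  21.  95.  -9.  63. -32.]
.5854,.2565,.047,-12.5 -> [-0.002 -0.002  0.013] [ 0.0003 -0.0003 -0.0004] rows>= 1
```

```bash
python3 -m jog '[[0,0,0.004,0,0,0,30],[0,0,0.008,0,0,0,30],[0,0,0.012,0,0,0,30],[0,0,0.012,0,0,0,30],[0,0,0.012,0,0,0,30]]' | grep -E 'tcp|contact'
```

```text
tcp_pos: [0.5852, 0.2565, 0.0464]
contact_force: [0.2, -0.7, -1.1]
```

```bash
python3 -m jog '[[0,0,0.003,0,0,0,30],[0,0,0.005,0,0,0,30],[0,0,0.005,0,0,0,30],[0,0,0.005,0,0,0,30]]' | grep -E 'tcp|contact'
```

```text
tcp_pos: [0.5853, 0.2565, 0.0457]
contact_force: [-0.2, -0.6, -2.5]
```

```bash
python3 -m jog '[[0,0,0.003,0,0,0,30],[0,0,0.003,0,0,0,30],[0,0,0.003,0,0,0,30]]' | grep -E 'tcp|contact'
```

```text
tcp_pos: [0.5854, 0.2565, 0.0454]
contact_force: [-0.3, -0.5, -0.2]
```

```bash
python3 -m jog '[[0,0,0.003,0,0,0,30],[0,0,0.003,0,0,0,30],[0,0,0.003,0,0,0,30]]' | grep -E 'tcp|contact'
```

```text
tcp_pos: [0.5854, 0.2566, 0.0452]
contact_force: [-2.4, 0.3, 2.9]
```

Contact at z = 45.2 mm, as expected. I'm releasing, rising, backing off toward the robot's left and checking.

```bash
python3 -m jog '[[0,0,0,0,0,0,45],[0,0,0,0,0,0,55],[0,0,0,0,0,0,65],[0,0,0,0,0,0,70],[0,0,0,0,0,0,70],[0,0,0,0,0,0,70]]' | grep -E 'contact|opening'
python3 -m jog '[[0,0,-0.1,0,0,0,70],[0,0,-0.25,0,0,0,70],[0,0,-0.45,0,0,0,70],[0,0,-0.7,0,0,0,70],[0,0,-0.95,0,0,0,70],[0,0,-0.95,0,0,0,70]]' | grep -E 'contact|opening'
python3 -m jog '[[0.25,-0.2,0,0,0,0,70],[0.5,-0.4,0,0,0,0,70],[0.75,-0.6,0,0,0,0,70],[0.95,-0.8,0,0,0,0,70],[0.95,-0.8,0,0,0,0,70]]' | grep -E 'tcp'
python3 -m jog '[[0.25,-0.2,0,0,0,0,70],[0.5,-0.4,0,0,0,0,70],[0.75,-0.6,0,0,0,0,70],[0.95,-0.6,0,0,0,0,70],[0.95,-0.6,0,0,0,0,70],[0.95,-0.6,0,0,0,0,70]]' | grep -E 'tcp|clock'
cat > chk.py <<'E'
from fit import *
P=[bot.get_image("top"),bot.get_image("scene")]
A=cv2.resize(P[0]["image"][90:300,150:470],(800,300)[:1]+(525,))[:300];cv2.imwrite("pics/fin_top.png",cv2.resize(P[0]["image"][95:300,150:470],(800,512))[:,:,::-1])
cv2.imwrite("pics/fin_scene.png",cv2.resize(P[1]["image"][80:380,140:480],(680,600))[:,:,::-1])
M2={"beamsplitter":(.5854,.2565,.028)}
for k in ["mount_green","mount_brass","holder_green","holder_orange","beamsplitter"]:
    for i,p in enumerate(P):
        for r in bot.trace(k,p)[:3]:
            ys,xs=np.nonzero(r["mask"]);rc=np.array(r["rect"])
            print(k,i,round(r["p"],2),np.round(rc),atz(p,(xs.mean(),ys.mean()),.05 if k=="beamsplitter" else .03)[:2])
E
python3 chk.py
```

```text
contact_force: [-0.4, 0.2, -0.7]
opening: 0.793
contact_force: [0.5, 0.2, 0.6]
opening: 0.804
tcp_pos: [0.4926, 0.4302, 0.1872]
clock: 50.55
tcp_pos: [0.4426, 0.5799, 0.1868]
mount_green 0 0.79 [396. 273. 418. 294.] [ 0.3071 -0.2436]
mount_green 0 0.67 [402. 166. 424. 179.] [ 0.5613 -0.2607]
mount_green 0 0.6 [439. 246. 461. 262.] [ 0.3771 -0.344 ]
mount_green 1 0.93 [169. 220. 192. 249.] [ 0.3148 -0.2538]
mount_green 1 0.84 [267. 284. 300. 330.] [ 0.5692 -0.2684]
mount_green 1 0.65 [148. 270. 184. 308.] [ 0.3846 -0.3514]
mount_brass 0 0.8 [399. 133. 424. 146.] [ 0.6392 -0.2553]
mount_brass 1 0.79 [311. 304. 340. 349.] [ 0.6458 -0.2631]
holder_green 0 0.55 [299. 170. 316. 182.] [ 0.5467 -0.0127]
holder_green 1 0.95 [344. 192. 370. 228.] [ 0.5562 -0.0203]
holder_orange 0 0.63 [291. 130. 315. 148.] [0.6288 0.0002]
holder_orange 1 0.93 [381. 203. 406. 242.] [ 0.6352 -0.0077]
beamsplitter 0 0.79 [174. 138. 198. 167.] [0.5872 0.2571]
beamsplitter 1 0.96 [419. 123. 444. 154.] [0.5871 0.2545]
```

View pics/fin_top.png

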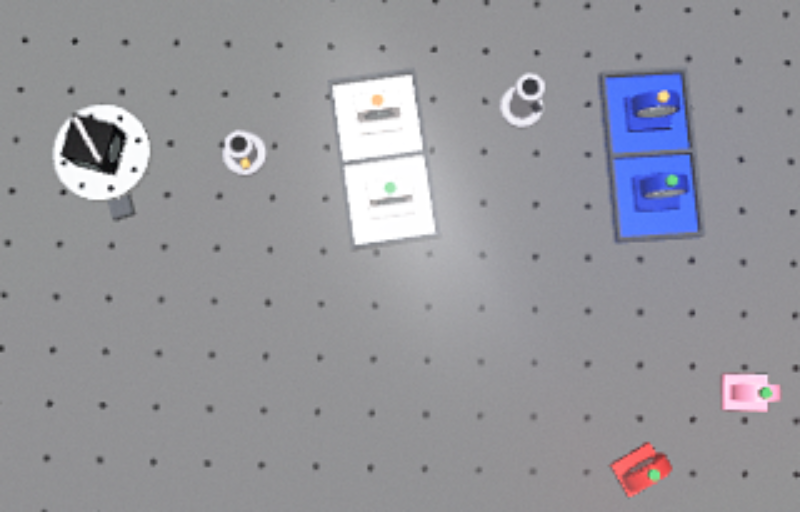

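View pics/fin_scene.png

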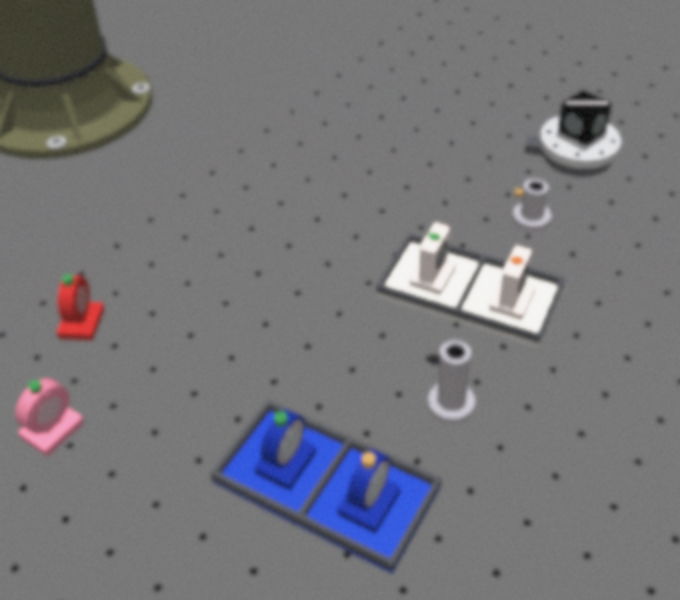

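Everything is in place: the cube is within about 2 mm of the turntable centre at (93,145) in the top crop. Both trays are filled with upright parts, and the posts and decoys look undisturbed. I'm handing in.

```bash
python3 -c "
from cell import bot
print(bot.hand_in())"
```

```text
the job is handed in; nothing more can be done
None
```

I handed the job in at about 51 s of the 125 s limit: both mounts and both holders stand upright in their trays, one per bay, the cube is within about 2 mm of the turntable's centre, and the posts and decoys look undisturbed. No verdict came back.

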